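# Unbolt and open the culture chamber

## Task

Open the culture chamber: loosen the brass wing nut until the hinged eyebolt comes free without forcing, swing the bolt out of the lid's slotted lug and all the way down, then raise the lid by its handle to stand at least halfway towards upright and let go. Leave everything else on the table where it is.

Things in the scene. Friction and masses are not known exactly. Their poses are not given: they have to be found in the camera images.
- chamber: White bench-top culture chamber with a clear lid, 180 mm (x) by 200 mm (y), fixed to the table; origin at the centre of its underside, z up. Lid top 112 mm above the table; lid hinged along the +x side. On the -x side a steel eyebolt stands upright in the lid's slotted lug, its axis at x = -113 mm, y = 0. The table beyond it (-x) is clear for the bolt to swing down.
- lug (a point): Point on the bolt's axis level with the lug's top, 115 mm above the table. The steel lug on the lid is 46 mm wide and reaches 18.5 mm outward (chamber -x) of this point; its 12 mm slot is open outward. Along its outer end runs a lip 4 mm high, 3 mm wide, behind which the nut's collar sits.
- wing_nut: Brass wing nut, captive on the bolt; origin on its axis at the underside of its round collar (30 mm diameter, 4 mm thick), z towards the bolt's free end. Loosens counter-clockwise seen from above, climbing 1.2 mm per rad; takes 0.15 N m; stops 6.4 rad from tight. Starts 0 to 1.4 rad slack. The lug's lip blocks the bolt until the collar is 4 to 5 mm above the lug, some 4 rad from tight.
- wings (a point): Middle of the nut's wing plate, 20 mm above the nut's origin. The plate is upright, 12 mm thick along the nut's x (grip it across this) and 52 mm wide along its y; it runs from 11 to 29 mm above the origin in the middle, to 36 mm at both wing ends. Below it is a narrow round hub.
- bolt_hinge (a point): The pin on which the eyebolt swings, 40 mm above the table on the chamber's -x side; axis along the chamber's y. The nut's collar is 75 to 83 mm from it, the nut's top 36 mm farther; laid down, bolt and nut reach 120 mm outward of the pin.
- swing_bolt (a joint): Swing of the eyebolt: 0 upright in the lug, growing as it swings outward (towards the chamber's -x) and down, 1.5 fully down against its stop, about level. Once free, a few newtons at the nut move it (if 10 N does not, loosen more); it has a little friction and falls to the stop by itself when well past 0.6.
- lid_handle (a point): Middle of the lid's black bar handle: round bar 10 mm thick and 100 mm long along the chamber's y, 40 mm above the lid's top, 116 mm from the lid's hinge axis.
- lid_hinge (a point): Middle of the lid's hinge axis, which runs along the chamber's y, 104 mm above the table.
- lid (a joint): Lid opening angle: 0 shut, growing as it opens, 1.4 at the stop. Its stiff hinge holds it at any angle; lifting it takes 8 to 15 N at the handle.
- dish_stack: Stack of three small culture dishes, 60 mm diameter, 45 mm high, loose, beside the bolt; origin at the centre of the underside.
- dish_pair: Two culture dishes, 90 mm diameter, 30 mm high, loose; origin at the centre of the underside.
- slide_box: Blue slide box 90 x 40 x 32 mm, loose, beside the chamber; origin at the centre of the underside.
- reagent: Amber bottle, 64 mm diameter, 130 mm high, loose; origin at the centre of the underside.
- beaker: Glass beaker, 70 mm diameter, 90 mm high, loose; origin at the centre of the underside.
- spatula: Lab spatula 180 mm long, lying loose, handle to its -x; origin under its middle.

How it is judged:
On the way, in this order (a step that is already met when the one before it is completed fails the run):
1. the wing nut is loosened, its collar more than 3 mm above the lug, with the bolt still upright (z of wing_nut in the frame of lug above 0.003 m and value of joint swing_bolt below 0.15 rad), for 0.2 s.
2. the eyebolt is swung out of the lug and down while the lid is still shut (value of joint swing_bolt above 1.25 rad and value of joint lid below 0.2 rad), for 0.2 s.
At the end, for the whole second after the job is handed in: The eyebolt hangs out and down (more than 1.25 rad from upright), the lid stands open by more than 0.75 rad and is at rest, and no loose bystander has been shifted more than 40 mm (value of joint swing_bolt above 1.25 rad and value of joint lid above 0.75 rad and velocity of joint lid between -0.05 and 0.05 rad/s); the robot touches nothing.
It fails at once if a loose bystander is shifted more than 40 mm (distance of any of dish_stack, dish_pair, slide_box, reagent, beaker, spatula from where it was at the start of the episode above 0.04 m).
It also fails if it takes over 72 s, if anything falls off the work surface, if the arm or the gripper's body presses on something with over 40 N, if the wrist force passes 120 N, or if a joint passes its speed limit or range.

## Robot

A 6-joint arm with a two-finger parallel gripper is mounted at the origin on the work surface. World frame = base frame: x ahead of the robot, y to its left, z up, the work surface at z = 0. Lengths are in m, angles in rad, forces in N, time in s.
With the tool pointing down it reaches from about 0.35 to 0.975 m from the base axis. Payload 4.9 kg.
Tool frame: the origin (TCP) lies at the very end of the fingers, on their centre line; the grasp point (between the pads) lies 19 mm behind it; z points along the fingers, y is the line along which they close (so a half turn about z gives the same grasp; the last joint's range is limited). The gripper opens to 85 mm and grips with 20 to 120 N. Pads are 22 mm wide; open, the fingers measure 114 mm over their backs; the gripper's body (76 mm by 85 mm) begins 54 mm behind the grasp point. The pads swing forward as they close: fully open they stand 13 mm farther back than shut.
Start: joints at [-1.324, 0.053, 1.613, -0, 1.476, -0.119], TCP at [0.224, -0.584, 0.231] pointing down, gripper open.
Joint ranges: [-3.01, 3.01], [-1.01, 2.22], [0.06, 2.58], [-1.02, 4.17], [0.09, 2.62], [-3.14, 3.14]. Speed limits (rad/s): [2.57, 2.57, 3.14, 3.14, 3.14, 3.14].

## Interface

Orientations are given as a unit quaternion [w, x, y, z].
In Python, from plant import manip gives the robot as it stands.
- The arm moves only by the tool play_rows, never from a script. Its argument "series" is a list that holds one entry, the list of rows, each a list of 7 numbers: the shift along the world's x, y, z in m, then the turn, a rotation vector about the world's x, y, z in degrees, then the opening, from 0 (shut) to 1 (fully open). In form: [[[dx, dy, dz, rx, ry, rz, grip], ...]]. A call has 1 to 10 rows; each row shifts and turns the commanded pose from where the row before left it; what a row does not reach is not made up. A row lasts 1/10 s, in which the tool goes at most 50 mm and 8.59 degrees, less where a joint would pass 70% of its speed; a pose out of reach is approached as far as the arm can. A call with a gripper value outside its range is refused whole. The fingers move at their own pace and stop on an object; the grip force is fixed at half the most. Time passes only in rows, so rows that do not move let the fingers close. It gives the time, the measured TCP pose, the force, the opening and the grip force at its end, in the units of the state.
- manip.state(): the state, without advancing time (a new reading comes with each control period).
- manip.grab_frame(name): name is "scene" or "top"; returns a dict with "frame" (420x560x3 uint8, blue, green, red), "mtx" (3x3 intrinsics, pixels), "k1" (the pictures are not rectified: a ray, as slopes to the right and down, at radius r is drawn at 1 + k1 r^2 times it, then the intrinsics apply), "R" (3x3) and "t" (3): a world point X has camera coordinates R X + t. Camera axes: x right, y down, z forward; pixel columns grow to the right and rows downward; lengths in m; the calibration is good to about 2 mm. A picture is of the moment at which its call begins. There is no depth.
- manip.job_done(): hands the job in; it is judged then, once.
The state is a dict: "time": time; "joint_pos": joint angles; "joint_vel": joint speeds; "joint_efforts": joint torques, N m; "tool_pos": TCP position; "tool_rot": TCP orientation; "contact_force": force on the tool from outside, world axes, zero at the start; "ft_torque": the same for the moment, N m; "gripper_width": opening from 0.0 (shut) to 1.0 (fully open); "grasp_force": force on a finger pad.
Only numpy, scipy, OpenCV 4.12 (cv2) and the standard library are available. Lean on these libraries where they do the work, as an engineer would, in place of code of your own. Each camera call takes 0.05 s, during which the arm holds its last target. There are 200 camera calls.

## Working session

There is one attempt and no reset: what is moved stays moved. The work goes in short steps, Python scripts to look and compute and a tool call to move; the robot and the scene stay as the last step left them, time stands still between calls to the robot, and variables do not carry over. Pictures are saved under pics/ and viewed, at most 10 in all, crops included, and the job is handed in when it is done.

Besides the shell and the picture viewer there is one more tool, called after ">>>" by a JSON object that holds its "op" and its "data", one argument or row to a line. play_rows: Moves the arm, as the interface text tells. Its arguments: {"type":"object","properties":{"series":{"type":"array"}},"required":["series"]}

```bash
mkdir -p pics
cat > h.py <<'E'
import cv2,numpy as np
from plant import manip
def grab(n,f=None):
    d=manip.grab_frame(n)
    if f: cv2.imwrite('pics/'+f,d['frame'])
    np.savez('/tmp/'+n,**{k:np.array(v) for k,v in d.items()})
    return d
def load(n): return dict(np.load('/tmp/'+n+'.npz'))
def ray(d,u,v):
    K=np.array(d['mtx']);q=np.array([(u-K[0,2])/K[0,0],(v-K[1,2])/K[1,1]]);k=float(d['k1'])
    p=q.copy()
    for _ in range(30): p=q/(1+k*(p@p))
    R=np.array(d['R']);t=np.array(d['t']).ravel()
    return -R.T@t, R.T@np.r_[p,1]
def onz(d,u,v,z):
    c,r=ray(d,u,v); return c+r*(z-c[2])/r[2]
def proj(d,X):
    c=np.array(d['R'])@np.array(X,float)+np.array(d['t']).ravel();p=c[:2]/c[2];p=p*(1+float(d['k1'])*(p@p));K=np.array(d['mtx'])
    return np.array([K[0,0]*p[0]+K[0,2],K[1,1]*p[1]+K[1,2]])
def tri(d1,p1,d2,p2):
    c1,r1=ray(d1,*p1);c2,r2=ray(d2,*p2)
    s=np.linalg.lstsq(np.c_[r1,-r2],c2-c1,rcond=None)[0]
    a,b=c1+s[0]*r1,c2+s[1]*r2
    return (a+b)/2,np.linalg.norm(a-b)
E
python3 - <<'E'
from h import *
for n in('top','scene'):
    d=grab(n,n+'0.png'); print(n,ray(d,280,210),d['mtx'][0])
print(manip.state())
E
```

```text
top (array([ 0.34200897, -0.02901732,  1.39196332]), array([ 0.17741643, -0.00168318, -0.98413621])) [504.54065076   0.         280.04274928]
scene (array([0.95568268, 0.4346052 , 0.99240997]), array([-0.35601156, -0.4115081 , -0.83911051])) [393.9676047    0.         275.87692895]
{'time': 0.1, 'joint_pos': array([-1.32397821e+00,  5.32902733e-02,  1.61416501e+00, -2.18670642e-05,
        1.47599543e+00, -1.18993290e-01]), 'joint_vel': array([ 5.19215521e-04, -9.95457049e-04, -3.46665297e-03, -5.83577861e-05,
       -2.07968606e-03,  2.93194688e-04]), 'joint_efforts': array([ 5.61167981e-04, -3.94904423e+01, -3.71362424e+01, -8.43607040e-05,
        3.93456707e-03,  3.85111070e-05]), 'tool_pos': array([ 0.22342616, -0.58309349,  0.23018134]), 'tool_rot': array([-9.26441046e-04,  9.83318719e-01,  1.81888520e-01, -7.01975743e-05]), 'contact_force': array([ 0.08560298,  0.31295007, -0.50388604]), 'ft_torque': array([ 0.02718409, -0.02306579, -0.01209527]), 'grasp_force': 0.0, 'gripper_width': 1.005714413405132}
```

View pics/top0.png

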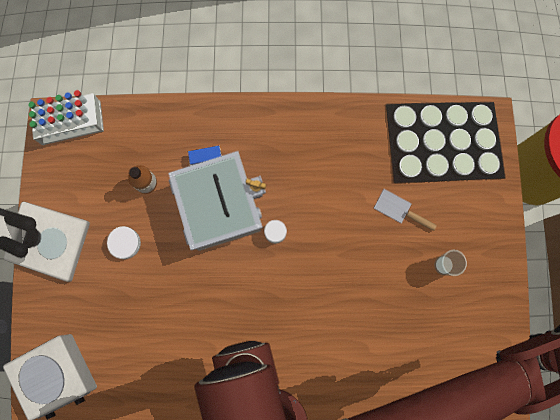

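View pics/scene0.png

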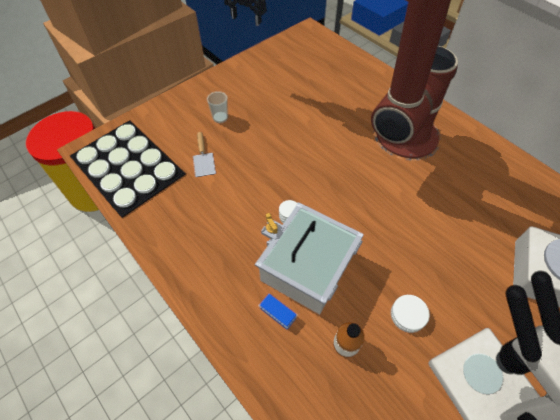

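The top view shows the nut at about (257,185), the handle running (215,176)–(228,216), and the dish stack at (275,231), close to the bolt's swing path. The scene view shows the nut at about (270,222) and the handle at (294,260)–(313,224).

```bash
cat > m.py <<'E'
from h import *
def handle(d,roi):
    x0,y0,x1,y1=roi;f=d['frame'][y0:y1,x0:x1]
    m=(f.max(2)<60).astype(np.uint8)
    n,l,s,c=cv2.connectedComponentsWithStats(m);i=1+s[1:,4].argmax()
    p=np.argwhere(l==i)[:,::-1]+[x0,y0];mu=p.mean(0);v=np.linalg.svd(p-mu,full_matrices=False)[2][0];t=(p-mu)@v
    return mu,mu+v*t.min(),mu+v*t.max()
def brass(d,roi):
    x0,y0,x1,y1=roi;f=d['frame'][y0:y1,x0:x1];h=cv2.cvtColor(f,cv2.COLOR_BGR2HSV)
    m=((h[...,0]>17)&(h[...,0]<32)&(h[...,1]>110)&(h[...,2]>110)).astype(np.uint8)
    n,l,s,c=cv2.connectedComponentsWithStats(m);i=1+s[1:,4].argmax()
    p=np.argwhere(l==i)[:,::-1]+[x0,y0];return p
E
python3 - <<'E'
from m import *
T,S=load('top'),load('scene')
ht=handle(T,(195,165,245,228))
for p in ht: print('h',p,onz(T,*p,.157))
P=brass(T,(240,168,275,205));print(len(P),P.mean(0),P.min(0),P.max(0),onz(T,*P.mean(0),.137))
Q=brass(S,(255,205,290,245));print(len(Q),Q.mean(0),Q.min(0),Q.max(0)); print(tri(T,P.mean(0),S,Q.mean(0)))
a=onz(T,*ht[1],.155);b=onz(T,*ht[2],.155);print(np.linalg.norm(a-b))
y=(a-b)[:2];y/=np.linalg.norm(y); 
if y[0]<0:y=-y
x=np.array([y[1],-y[0]]);print('chamber x',x,'yaw',np.degrees(np.arctan2(x[1],x[0])))
hc=(a+b)[:2]/2; print('hc',hc)
g=onz(T,275,231,.045);print('stack',g)
for n,d,r in(('t',T,(225,155,305,255)),('s',S,(230,185,310,255))):
    c=d['frame'][r[1]:r[3],r[0]:r[2]];cv2.imwrite(f'pics/c{n}.png',cv2.resize(c,None,fx=5,fy=5,interpolation=cv2.INTER_CUBIC))
a=cv2.imread('pics/ct.png');b=cv2.imread('pics/cs.png');H=max(a.shape[0],b.shape[0])
pad=lambda i:cv2.copyMakeBorder(i,0,H-i.shape[0],0,0,0)
cv2.imwrite('pics/cc.png',np.hstack([pad(a),pad(b)]))
E
```

```text
h [220.31343284 195.05970149] [0.60257217 0.11852988 0.157     ]
h [213.88990697 174.34422139] [0.65613832 0.13613898 0.157     ]
h [226.91134699 216.33757319] [0.54851531 0.1008614  0.157     ]
93 [255.74193548 183.13978495] [246 179] [265 187] [0.637903   0.03083456 0.137     ]
144 [270.51388889 224.15277778] [266 213] [276 232]
(array([0.63826965, 0.03088005, 0.13553742]), np.float64(6.477636970173234e-05))
0.11344073769284066
chamber x [ 0.31148171 -0.95025215] yaw -71.8514522057401
hc [0.60274839 0.11873909]
stack [ 0.52734721 -0.01788748  0.045     ]
```

View pics/cc.png

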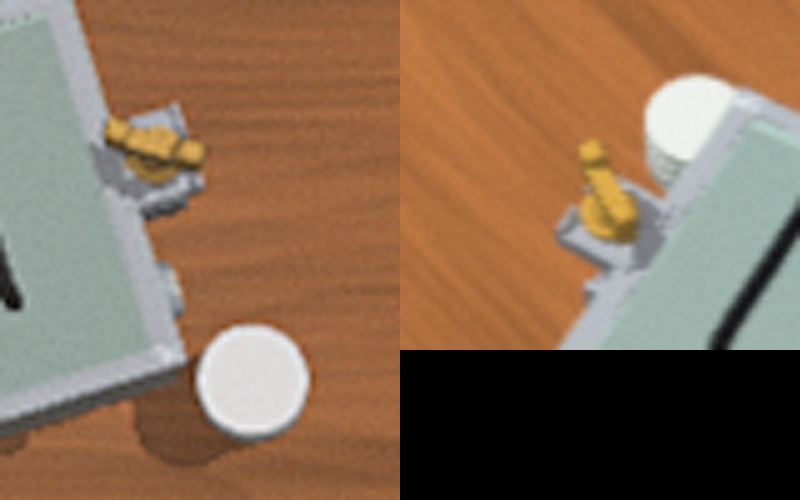

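The crops show the wing plate ends at about (248.4,181) and (263.4,186) in the top image. The wing line is therefore at roughly 72° in the world frame. Chamber +x lies at about 108°, and the nut axis is near (0.637, 0.031). The two-view height of 0.1355 m fits the given dimensions, so I'll move over the nut.

>>> {"op": "play_rows", "data": {
  "series": [
    [[0.02,0.03,0.003,0,0,5.1,1],[0.02,0.03,0.003,0,0,5.1,1],[0.02,0.03,0.003,0,0,5.1,1],[0.02,0.03,0.003,0,0,5.1,1],[0.02,0.03,0.003,0,0,5.1,1],[0.02,0.03,0,0,0,5.1,1],[0.02,0.03,0,0,0,5.1,1],[0.02,0.03,0,0,0,5.1,1],[0.02,0.03,0,0,0,5.1,1],[0.02,0.03,0,0,0,5.1,1]]
  ]
}}

```text
time: 1.1
tool_pos: [0.4239, -0.2821, 0.2458]
tool_rot: [-0.0, 0.808, 0.589, -0.0]
contact_force: [0.3, 0.3, -0.7]
gripper_width: 1.002
grasp_force: 0.0
```

>>> {"op": "play_rows", "data": {
  "series": [
    [[0.021,0.031,0,0,0,0,1],[0.021,0.031,0,0,0,0,1],[0.021,0.031,0,0,0,0,1],[0.021,0.031,0,0,0,0,1],[0.021,0.031,0,0,0,0,1],[0.021,0.031,0,0,0,0,1],[0.021,0.031,0,0,0,0,1],[0.021,0.031,0,0,0,0,1],[0.021,0.031,0,0,0,0,1],[0,0,0,0,0,0,1]]
  ]
}}

```text
time: 2.1
tool_pos: [0.6136, -0.0012, 0.2454]
tool_rot: [-0.001, 0.808, 0.589, 0.0]
contact_force: [0.2, -0.7, -0.1]
gripper_width: 0.999
grasp_force: 0.0
```

>>> {"op": "play_rows", "data": {
  "series": [
    [[0.012,0.016,0,0,0,0,1],[0.0115,0.016,0,0,0,0,1],[0,0,-0.025,0,0,0,1],[0,0,-0.025,0,0,0,1],[0,0,-0.025,0,0,0,1],[0,0,-0.017,0,0,0,1],[0,0,0,0,0,0,1]]
  ]
}}

```text
time: 2.8
tool_pos: [0.6342, 0.0276, 0.1506]
tool_rot: [-0.002, 0.809, 0.587, -0.002]
contact_force: [-0.6, 0.7, -0.9]
gripper_width: 0.997
grasp_force: 0.0
```

Run:
```python
from m import *
print(manip.state()['tool_pos'])
o=[]
for n,(u,v) in(('top',(256,184)),('scene',(270,222))):
    d=grab(n);p=proj(d,manip.state()['tool_pos']);print(n,p)
    c=d['frame'][v-50:v+50,u-40:u+40];o.append(cv2.resize(c,None,fx=5,fy=5,interpolation=cv2.INTER_CUBIC))
cv2.imwrite('pics/c1.png',np.hstack(o))
```

```text
[0.6342388  0.02760525 0.15064276]
top [256.77412344 182.65654247]
scene [270.00775889 218.87272287]
```

View pics/c1.png

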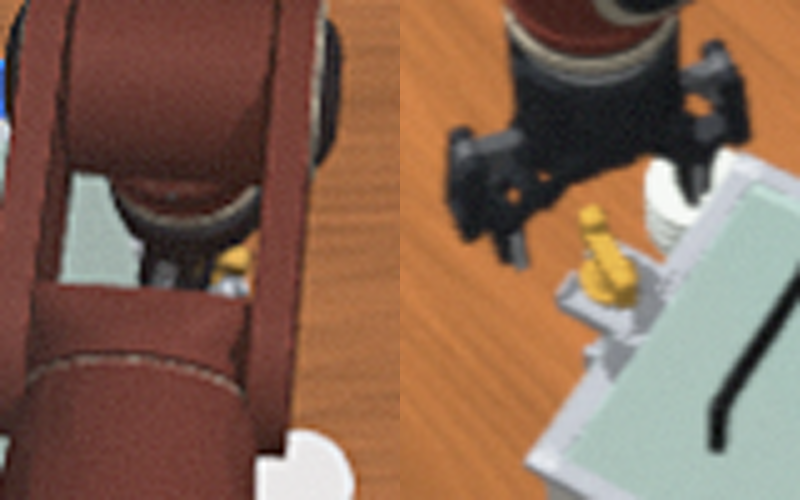

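The scene view shows the open fingers straddling the wing plate, at crop (593,220)–(625,285). I'll lower the last bit and close.

>>> {"op": "play_rows", "data": {
  "series": [
    [[0.001,0.002,-0.014,0,0,0,1],[0.001,0.001,-0.012,0,0,0,1],[0,0,0,0,0,0,0.5],[0,0,0,0,0,0,0],[0,0,0,0,0,0,0],[0,0,0,0,0,0,0],[0,0,0,0,0,0,0],[0,0,0,0,0,0,0],[0,0,0,0,0,0,0],[0,0,0,0,0,0,0]]
  ]
}}

```text
time: 3.9
tool_pos: [0.6368, 0.0301, 0.129]
tool_rot: [-0.001, 0.809, 0.588, -0.002]
contact_force: [-7.4, -0.9, 5.2]
gripper_width: 0.124
grasp_force: 60.8
```

Run:
```python
from m import *
s=manip.state();print({k:np.round(v,3) for k,v in s.items()})
```

```text
{'time': np.float64(3.9), 'joint_pos': array([-6.900e-02,  1.640e-01,  1.668e+00, -1.000e-03,  1.313e+00,
        2.460e-01]), 'joint_vel': array([ 0.001,  0.001,  0.001,  0.002, -0.001,  0.001]), 'joint_efforts': array([  0.382, -39.655, -35.541,   0.306,  -1.774,   0.121]), 'tool_pos': array([0.637, 0.03 , 0.129]), 'tool_rot': array([-0.001,  0.809,  0.588, -0.002]), 'contact_force': array([-7.384, -0.948,  5.154]), 'ft_torque': array([-0.03 ,  1.139,  0.127]), 'grasp_force': np.float64(60.85), 'gripper_width': np.float64(0.124)}
```

The opening of about 11 mm with 61 N grip matches the plate. Now the first stroke, 130° counter-clockwise, rising with the thread.

>>> {"op": "play_rows", "data": {
  "series": [
    [[-0.001,0,0.001,0,0,6.5,0],[-0.001,0,0.001,0,0,6.5,0],[0,0,0.00014,0,0,6.5,0],[0,0,0.00014,0,0,6.5,0],[0,0,0.00014,0,0,6.5,0],[0,0,0.00014,0,0,6.5,0],[0,0,0.00014,0,0,6.5,0],[0,0,0.00014,0,0,6.5,0],[0,0,0.00014,0,0,6.5,0],[0,0,0.00014,0,0,6.5,0]]
  ]
}}

```text
time: 4.9
tool_pos: [0.6355, 0.0309, 0.1307]
tool_rot: [-0.001, 0.365, 0.931, 0.0]
contact_force: [-0.8, 2.0, -2.7]
gripper_width: 0.125
grasp_force: 59.8
```

>>> {"op": "play_rows", "data": {
  "series": [
    [[0,0,0.00014,0,0,6.5,0],[0,0,0.00014,0,0,6.5,0],[0,0,0.00014,0,0,6.5,0],[0,0,0.00014,0,0,6.5,0],[0,0,0.00014,0,0,6.5,0],[0,0,0.00014,0,0,6.5,0],[0,0,0.00014,0,0,6.5,0],[0,0,0.00014,0,0,6.5,0],[0,0,0.00014,0,0,6.5,0],[0,0,0.00014,0,0,6.5,0]]
  ]
}}

```text
time: 5.9
tool_pos: [0.635, 0.0309, 0.1321]
tool_rot: [-0.001, -0.192, 0.981, 0.001]
contact_force: [-1.1, 1.6, -2.2]
gripper_width: 0.121
grasp_force: 59.9
```

Run:
```python
from m import *
s=manip.state();print({k:np.round(v,3) for k,v in s.items()});q=s['tool_rot'];print(np.degrees(2*np.arctan2(q[2],q[1])))
```

```text
{'time': np.float64(5.9), 'joint_pos': array([-6.900e-02,  1.570e-01,  1.671e+00,  1.000e-03,  1.316e+00,
       -2.027e+00]), 'joint_vel': array([-1.000e-03, -2.000e-03, -0.000e+00,  1.000e-03,  4.000e-03,
       -1.122e+00]), 'joint_efforts': array([ -0.588, -43.058, -36.856,  -0.47 ,  -0.53 ,   0.775]), 'tool_pos': array([0.635, 0.031, 0.132]), 'tool_rot': array([-0.001, -0.192,  0.981,  0.001]), 'contact_force': array([-1.075,  1.591, -2.233]), 'ft_torque': array([ 0.371,  0.354, -0.115]), 'grasp_force': np.float64(59.909), 'gripper_width': np.float64(0.121)}
202.1945798974011
```

Stroke one worked. I'll open, turn back 180° in place (the open fingers clear the wings) and regrasp.

>>> {"op": "play_rows", "data": {
  "series": [
    [[0,0,0,0,0,0,0],[0,0,0,0,0,0,1],[0,0,0,0,0,0,1],[0,0,0,0,0,0,1],[0,0,0,0,0,0,1],[0,0,0,0,0,0,1],[0,0,0,0,0,0,1],[0,0,0,0,0,0,1]]
  ]
}}

```text
time: 6.7
tool_pos: [0.6361, 0.0303, 0.1328]
tool_rot: [0.0, -0.19, 0.982, -0.0]
contact_force: [0.5, -0.0, -0.2]
gripper_width: 0.999
grasp_force: 0.0
```

>>> {"op": "play_rows", "data": {
  "series": [
    [[0,0,0,0,0,-7.5,1],[0,0,0,0,0,-7.5,1],[0,0,0,0,0,-7.5,1],[0,0,0,0,0,-7.5,1],[0,0,0,0,0,-7.5,1],[0,0,0,0,0,-7.5,1],[0,0,0,0,0,-7.5,1],[0,0,0,0,0,-7.5,1],[0,0,0,0,0,-7.5,1],[0,0,0,0,0,-7.5,1]]
  ]
}}

```text
time: 7.7
tool_pos: [0.6361, 0.0304, 0.1328]
tool_rot: [-0.0, 0.449, 0.894, -0.0]
contact_force: [0.0, 0.6, -0.4]
gripper_width: 1.003
grasp_force: 0.0
```

>>> {"op": "play_rows", "data": {
  "series": [
    [[0,0,0,0,0,-7.5,1],[0,0,0,0,0,-7.5,1],[0,0,0,0,0,-7.5,1],[0,0,0,0,0,-7.5,1],[0,0,0,0,0,-7.5,1],[0,0,0,0,0,-7.5,1],[0,0,0,0,0,-7.5,1],[0,0,0,0,0,-7.5,1],[0,0,0,0,0,-7.5,1],[0,0,0,0,0,-7.5,1]]
  ]
}}

```text
time: 8.7
tool_pos: [0.636, 0.0304, 0.1328]
tool_rot: [0.0, 0.9, 0.436, -0.0]
contact_force: [0.2, -0.0, -0.4]
gripper_width: 0.999
grasp_force: 0.0
```

>>> {"op": "play_rows", "data": {
  "series": [
    [[0,0,0,0,0,-7.5,1],[0,0,0,0,0,-7.5,1],[0,0,0,0,0,-7.5,1],[0,0,0,0,0,-7.5,1],[0,0,0,0,0,0,1],[0,0,0,0,0,0,1]]
  ]
}}

```text
time: 9.3
tool_pos: [0.6361, 0.0304, 0.1328]
tool_rot: [0.0, 0.981, 0.192, 0.0]
contact_force: [0.5, 0.0, 1.2]
gripper_width: 1.001
grasp_force: 0.0
```

Run:
```python
from m import *
d=grab('scene');c=d['frame'][172:272,220:320];cv2.imwrite('pics/c2.png',cv2.resize(c,None,fx=5,fy=5,interpolation=cv2.INTER_CUBIC))
s=manip.state();print({k:np.round(v,3) for k,v in s.items()});q=s['tool_rot'];print(np.degrees(2*np.arctan2(q[2],q[1])))
```

```text
{'time': np.float64(9.35), 'joint_pos': array([-0.069,  0.157,  1.67 , -0.   ,  1.315,  1.116]), 'joint_vel': array([ 0.001,  0.002, -0.   ,  0.   , -0.   ,  0.009]), 'joint_efforts': array([-0.0000e+00, -4.1920e+01, -3.5047e+01, -0.0000e+00,  0.0000e+00,
       -5.0000e-03]), 'tool_pos': array([0.636, 0.03 , 0.133]), 'tool_rot': array([ 0.   ,  0.981,  0.192, -0.   ]), 'contact_force': array([ 0.051,  0.401, -0.152]), 'ft_torque': array([-0.016,  0.018, -0.058]), 'grasp_force': np.float64(0.0), 'gripper_width': np.float64(1.0)}
22.086044986883646
```

View pics/c2.png

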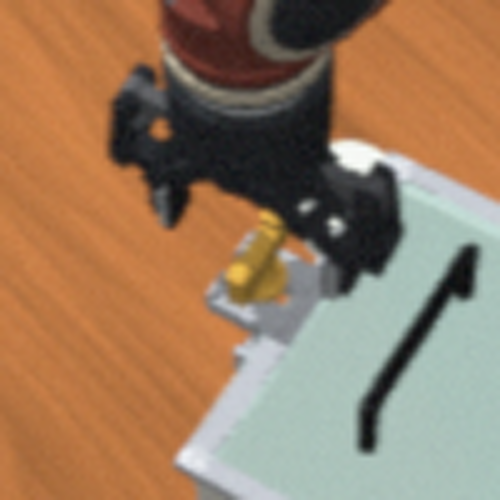

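The wing plate has turned and now lies between the open fingers, running from crop (270,220) to (240,275). I'll regrasp and do stroke two.

>>> {"op": "play_rows", "data": {
  "series": [
    [[0,0,-0.003,0,0,0,0.5],[0,0,0,0,0,0,0],[0,0,0,0,0,0,0],[0,0,0,0,0,0,0],[0,0,0,0,0,0,0],[0,0,0,0,0,0,0],[0,0,0,0,0,0,0],[0,0,0,0,0,0,0]]
  ]
}}

```text
time: 10.15
tool_pos: [0.6361, 0.0305, 0.1301]
tool_rot: [-0.0, 0.982, 0.191, 0.0]
contact_force: [-1.0, 0.4, 1.9]
gripper_width: 0.123
grasp_force: 67.3
```

>>> {"op": "play_rows", "data": {
  "series": [
    [[0,0,0.00014,0,0,6.5,0],[0,0,0.00014,0,0,6.5,0],[0,0,0.00014,0,0,6.5,0],[0,0,0.00014,0,0,6.5,0],[0,0,0.00014,0,0,6.5,0],[0,0,0.00014,0,0,6.5,0],[0,0,0.00014,0,0,6.5,0],[0,0,0.00014,0,0,6.5,0],[0,0,0.00014,0,0,6.5,0],[0,0,0.00014,0,0,6.5,0]]
  ]
}}

```text
time: 11.15
tool_pos: [0.6359, 0.0307, 0.1315]
tool_rot: [-0.0, 0.724, 0.69, 0.0]
contact_force: [-1.4, 1.3, 2.3]
gripper_width: 0.121
grasp_force: 67.4
```

>>> {"op": "play_rows", "data": {
  "series": [
    [[0,0,0.00014,0,0,6.5,0],[0,0,0.00014,0,0,6.5,0],[0,0,0.00014,0,0,6.5,0],[0,0,0.00014,0,0,6.5,0],[0,0,0.00014,0,0,6.5,0],[0,0,0.00014,0,0,6.5,0],[0,0,0.00014,0,0,6.5,0],[0,0,0.00014,0,0,6.5,0],[0,0,0.00014,0,0,6.5,0],[0,0,0.00014,0,0,6.5,0]]
  ]
}}

```text
time: 12.15
tool_pos: [0.6355, 0.0306, 0.1328]
tool_rot: [-0.001, 0.24, 0.971, 0.0]
contact_force: [-3.6, 0.9, 3.1]
gripper_width: 0.121
grasp_force: 67.4
```

Run:
```python
from m import *
s=manip.state();print({k:np.round(v,3) for k,v in s.items()});q=s['tool_rot'];print(np.degrees(2*np.arctan2(q[2],q[1])))
```

```text
{'time': np.float64(12.15), 'joint_pos': array([-6.900e-02,  1.570e-01,  1.670e+00,  1.000e-03,  1.317e+00,
       -1.154e+00]), 'joint_vel': array([ 0.000e+00, -3.000e-03, -1.000e-03, -1.000e-03,  2.000e-03,
       -1.122e+00]), 'joint_efforts': array([ -0.283, -40.319, -34.938,  -0.298,  -0.881,   0.768]), 'tool_pos': array([0.636, 0.031, 0.133]), 'tool_rot': array([-0.001,  0.24 ,  0.971,  0.   ]), 'contact_force': array([-3.567,  0.86 ,  3.068]), 'ft_torque': array([ 0.23 ,  0.513, -0.199]), 'grasp_force': np.float64(67.403), 'gripper_width': np.float64(0.121)}
152.17991940028676
```

Loosened by 4.5 rad. Now I'll open, lift, move over to the lid side of the nut and close the fingers.

>>> {"op": "play_rows", "data": {
  "series": [
    [[0,0,0,0,0,0,0],[0,0,0,0,0,0,1],[0,0,0,0,0,0,1],[0,0,0,0,0,0,1],[0,0,0,0,0,0,1],[0,0,0,0,0,0,1],[0,0,0,0,0,0,1],[0,0,0.02,0,0,0,1],[0,0,0.025,0,0,0,1],[0,0,0.02,0,0,0,1]]
  ]
}}

```text
time: 13.15
tool_pos: [0.6363, 0.0304, 0.1988]
tool_rot: [0.0, 0.242, 0.97, 0.0]
contact_force: [0.4, -0.5, 0.3]
gripper_width: 0.994
grasp_force: 0.0
```

>>> {"op": "play_rows", "data": {
  "series": [
    [[-0.005,0.015,0,0,0,7.5,0.5],[-0.005,0.015,0,0,0,7.5,0],[-0.0045,0.015,0,0,0,7.5,0],[0,0,0,0,0,7.5,0],[0,0,0,0,0,7.5,0],[0,0,0,0,0,7.5,0],[0,0,0,0,0,0,0],[0,0,-0.02,0,0,0,0],[0,0,-0.02,0,0,0,0],[0,0,-0.018,0,0,0,0]]
  ]
}}

```text
time: 14.15
tool_pos: [0.6215, 0.0753, 0.1389]
tool_rot: [0.0, -0.146, 0.989, -0.0]
contact_force: [-0.6, 0.5, -0.5]
gripper_width: -0.004
grasp_force: 0.0
```

Run:
```python
from m import *
d=grab('scene');c=d['frame'][172:272,220:320];cv2.imwrite('pics/c3.png',cv2.resize(c,None,fx=5,fy=5,interpolation=cv2.INTER_CUBIC))
s=manip.state();print({k:np.round(v,3) for k,v in s.items()});q=s['tool_rot'];print(np.degrees(2*np.arctan2(q[2],q[1])))
```

```text
{'time': np.float64(14.2), 'joint_pos': array([ 0.002,  0.13 ,  1.696, -0.   ,  1.322, -1.862]), 'joint_vel': array([ 0.003, -0.004,  0.011,  0.001,  0.069, -0.009]), 'joint_efforts': array([ 1.8200e-01, -4.9397e+01, -4.3358e+01,  1.4000e-02, -2.8000e-01,
       -1.6000e-02]), 'tool_pos': array([0.619, 0.075, 0.135]), 'tool_rot': array([-0.003, -0.146,  0.989,  0.   ]), 'contact_force': array([-1.722,  0.288, -3.244]), 'ft_torque': array([-0.044,  0.052,  0.055]), 'grasp_force': np.float64(0.0), 'gripper_width': np.float64(-0.004)}
196.77275358087442
```

View pics/c3.png

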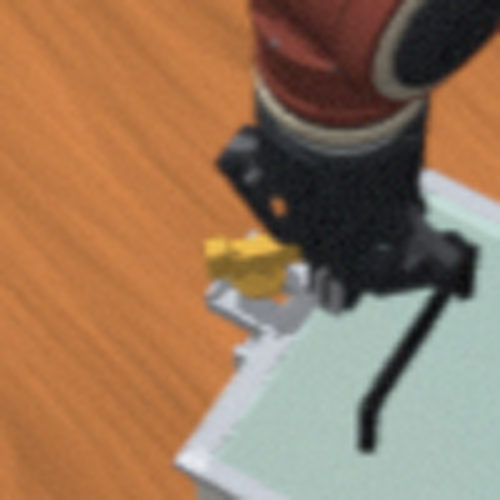

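The wings are at crop (250,260), the collar is visibly lifted, and the closed fingers stand on the lid side at (320,290). I'll push outward and watch the force.

>>> {"op": "play_rows", "data": {
  "series": [
    [[0.0016,-0.0048,0.001,0,0,0,0],[0.0016,-0.0048,0,0,0,0,0],[0.0016,-0.0048,0,0,0,0,0],[0.0016,-0.0048,0,0,0,0,0],[0.0016,-0.0048,0,0,0,0,0],[0.0016,-0.0048,0,0,0,0,0]]
  ]
}}

```text
time: 14.8
tool_pos: [0.6317, 0.0461, 0.1413]
tool_rot: [0.001, -0.147, 0.989, -0.0]
contact_force: [1.0, 0.7, 1.4]
gripper_width: 0.003
grasp_force: 0.3
```

>>> {"op": "play_rows", "data": {
  "series": [
    [[0.002,-0.006,-0.001,0,0,0,0],[0.002,-0.006,-0.001,0,0,0,0],[0.002,-0.006,-0.001,0,0,0,0],[0.002,-0.006,-0.001,0,0,0,0],[0.002,-0.006,-0.001,0,0,0,0]]
  ]
}}

```text
time: 15.3
tool_pos: [0.6411, 0.016, 0.1353]
tool_rot: [-0.0, -0.147, 0.989, 0.0]
contact_force: [-0.5, 1.4, 0.2]
gripper_width: 0.001
grasp_force: 0.1
```

Run:
```python
from m import *
d=grab('scene');c=d['frame'][172:272,220:320];cv2.imwrite('pics/c4.png',cv2.resize(c,None,fx=5,fy=5,interpolation=cv2.INTER_CUBIC))
s=manip.state();print(s['tool_pos'],s['contact_force'])
```

```text
[0.64130294 0.01513338 0.13512016] [ 1.14011035 -0.36892939 -0.71786221]
```

View pics/c4.png

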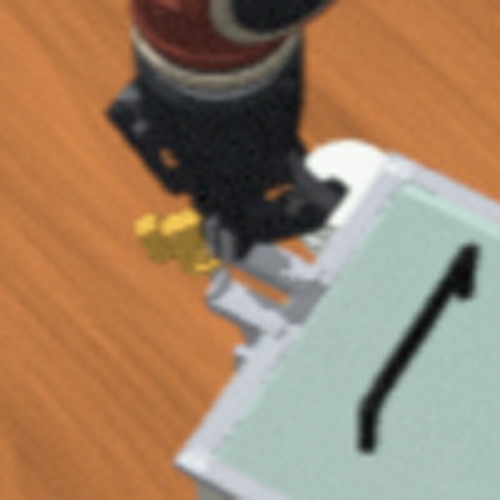

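The nut at crop (175,240) has left the lug and the bolt is swinging out. I'll keep pushing.

>>> {"op": "play_rows", "data": {
  "series": [
    [[0.002,-0.006,-0.0025,0,0,0,0],[0.002,-0.006,-0.0025,0,0,0,0],[0.002,-0.006,-0.0025,0,0,0,0],[0.002,-0.006,-0.0025,0,0,0,0],[0.002,-0.006,-0.0025,0,0,0,0],[0.002,-0.006,-0.0025,0,0,0,0],[0.002,-0.006,-0.0025,0,0,0,0],[0.002,-0.006,-0.0025,0,0,0,0],[0,0,0,0,0,0,0],[0,0,0,0,0,0,0]]
  ]
}}

```text
time: 16.35
tool_pos: [0.6571, -0.0315, 0.1155]
tool_rot: [-0.0, -0.147, 0.989, 0.0]
contact_force: [-0.6, 1.1, 0.7]
gripper_width: -0.002
grasp_force: 0.0
```

Run:
```python
from m import *
d=grab('scene');c=d['frame'][172:272,200:320];cv2.imwrite('pics/c5.png',cv2.resize(c,None,fx=5,fy=5,interpolation=cv2.INTER_CUBIC))
s=manip.state();print(s['tool_pos'],s['contact_force'])
P=brass(d,(205,172,300,260));print(len(P),P.mean(0))
for th in (.6,.9,1.2,1.5):
    r=.1; L=np.array([.637,.031,.04])+np.array([.311*r*np.sin(th),-.95*r*np.sin(th),r*np.cos(th)]);print(th,proj(d,L))
```

```text
[ 0.65717368 -0.03137798  0.11565925] [ 0.10336939 -0.7519687   0.49165807]
141 [241.17730496 221.25531915]
0.6 [252.58465925 216.92946854]
0.9 [246.16668032 217.40708103]
1.2 [242.32817578 220.05304184]
1.5 [241.23628892 224.47995941]
```

View pics/c5.png

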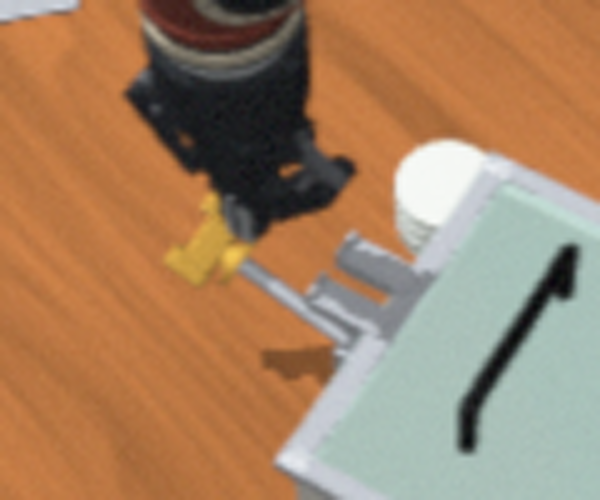

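The bolt now lies out and low, with the nut at crop (210,250), level with the table in this view. The projected nut position at about 1.5 rad agrees. I'll lift clear and check the numbers without occlusion.

>>> {"op": "play_rows", "data": {
  "series": [
    [[0,0,0.03,0,0,0,0],[0,0,0.03,0,0,0,0],[0,0,0.03,0,0,0,0.3],[0,0,0.03,0,0,0,0.5],[-0.004,0.01,0.01,0,0,0,0.5],[-0.01,0.028,0,0,0,0,0.5],[0,0,0,0,0,0,0.5]]
  ]
}}

```text
time: 17.1
tool_pos: [0.6421, 0.0098, 0.2454]
tool_rot: [-0.0, -0.149, 0.989, 0.001]
contact_force: [-0.4, -0.3, -0.2]
gripper_width: 0.5
grasp_force: 0.0
```

Run:
```python
from m import *
T0=load('top')
d=grab('scene');T=grab('top')
s=manip.state();print(s['tool_pos'],s['contact_force'])
P=brass(d,(205,192,300,260));print(len(P),P.mean(0))
print(tri(T,brass(T,(250,170,320,225)).mean(0),d,P.mean(0)))
o=[d['frame'][182:282,200:320],T['frame'][140:240,200:320]]
cv2.imwrite('pics/c6.png',np.vstack([cv2.resize(c,None,fx=3,fy=3,interpolation=cv2.INTER_CUBIC) for c in o]))
a=handle(d,(275,212,330,275));print([np.round(q,1) for q in a]);print([onz(d,*q,.152).round(4) for q in a])
```

```text
[0.64239011 0.00764405 0.2444879 ] [0.4682047  0.2464952  0.23531664]
169 [241.28994083 224.12426036]
(array([ 0.66690489, -0.0642456 ,  0.04701321]), np.float64(0.0008914413677847083))
[array([302.8, 239.7]), array([313.9, 222. ]), array([290.4, 259.4])]
[array([0.6139, 0.1235, 0.152 ]), array([0.5587, 0.1048, 0.152 ]), array([0.6714, 0.143 , 0.152 ])]
```

View pics/c6.png

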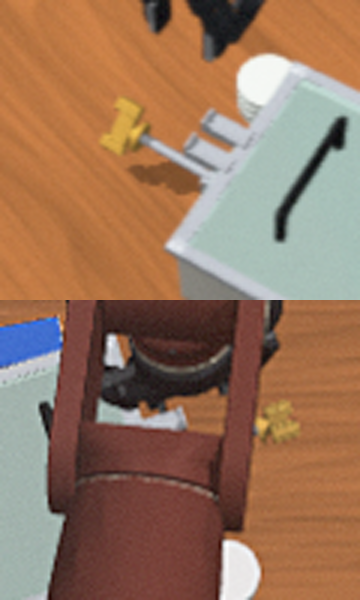

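The bolt is fully down: the nut's brass triangulates to z = 0.047 m, 0.10 m outward of the pin, so about 1.5 rad. Both views put the handle's middle near (0.606, 0.120). I'll go to it.

>>> {"op": "play_rows", "data": {
  "series": [
    [[-0.01,0.03,0,0,0,0,0.5],[-0.01,0.03,0,0,0,0,0.5],[-0.01,0.03,0,0,0,0,0.5],[-0.006,0.022,0,0,0,1,0.5],[0,0,0,0,0,0,0.5],[0,0,0,0,0,0,0.5]]
  ]
}}

```text
time: 17.8
tool_pos: [0.607, 0.1183, 0.2448]
tool_rot: [-0.001, -0.156, 0.988, -0.0]
contact_force: [0.8, -1.3, 0.3]
gripper_width: 0.5
grasp_force: 0.0
```

>>> {"op": "play_rows", "data": {
  "series": [
    [[0,0.002,-0.02,0,0,0,0.5],[0,0,-0.025,0,0,0,0.5],[0,0,-0.025,0,0,0,0.5],[0,0,-0.02,0,0,0,0.5],[0,0,-0.015,0,0,0,0.5],[0,0,-0.004,0,0,0,0.5],[0,0,0,0,0,0,0.5]]
  ]
}}

```text
time: 18.5
tool_pos: [0.6071, 0.1199, 0.136]
tool_rot: [-0.001, -0.156, 0.988, -0.0]
contact_force: [-0.8, -0.3, 0.0]
gripper_width: 0.502
grasp_force: 0.0
```

>>> {"op": "play_rows", "data": {
  "series": [
    [[0,0,0,0,0,0,0.2],[0,0,0,0,0,0,0],[0,0,0,0,0,0,0],[0,0,0,0,0,0,0],[0,0,0,0,0,0,0],[0,0,0,0,0,0,0]]
  ]
}}

```text
time: 19.1
tool_pos: [0.6083, 0.1201, 0.1384]
tool_rot: [0.001, -0.156, 0.988, -0.001]
contact_force: [0.1, -3.3, 5.1]
gripper_width: 0.092
grasp_force: 58.8
```

The bar is gripped (59 N, opening about 8 mm). Now I'll lift along the hinge arc in stages.

>>> {"op": "play_rows", "data": {
  "series": [
    [[-0.0007,0.0022,0.0042,0,0,0,0],[-0.0007,0.0022,0.0042,0,0,0,0],[-0.0007,0.0022,0.0042,0,0,0,0],[-0.0007,0.0022,0.0042,0,0,0,0],[-0.0007,0.0022,0.0042,0,0,0,0],[-0.001,0.003,0.0036,0,0,0,0],[-0.001,0.003,0.0036,0,0,0,0],[-0.001,0.003,0.0036,0,0,0,0],[-0.001,0.003,0.0036,0,0,0,0],[-0.001,0.003,0.0036,0,0,0,0]]
  ]
}}

```text
time: 20.1
tool_pos: [0.6012, 0.1418, 0.1757]
tool_rot: [0.002, -0.155, 0.988, -0.005]
contact_force: [9.3, -15.2, -3.2]
gripper_width: 0.09
grasp_force: 58.4
```

>>> {"op": "play_rows", "data": {
  "series": [
    [[-0.0008,0.0022,0.004,0,0,0,0],[-0.0008,0.0022,0.004,0,0,0,0],[-0.0008,0.0024,0.003,0,0,0,0],[-0.0008,0.0026,0.0025,0,0,0,0],[-0.0008,0.0026,0.0025,0,0,0,0],[-0.0008,0.0026,0.0025,0,0,0,0],[-0.0009,0.0028,0.0024,0,0,0,0],[-0.0009,0.0028,0.0024,0,0,0,0]]
  ]
}}

```text
time: 20.9
tool_pos: [0.5938, 0.1643, 0.1975]
tool_rot: [0.002, -0.156, 0.988, -0.003]
contact_force: [10.4, -7.3, -8.3]
gripper_width: 0.086
grasp_force: 58.3
```

>>> {"op": "play_rows", "data": {
  "series": [
    [[0,0.0029,0.0017,0,0,0,0],[0,0.0029,0.0017,0,0,0,0],[0,0.0029,0.0016,0,0,0,0],[-0.0008,0.0027,0.0015,0,0,0,0],[-0.0009,0.0027,0.0014,0,0,0,0],[-0.0009,0.0027,0.0014,0,0,0,0],[-0.0009,0.0027,0.0013,0,0,0,0],[-0.0009,0.0027,0.0012,0,0,0,0]]
  ]
}}

```text
time: 21.7
tool_pos: [0.5874, 0.1846, 0.2096]
tool_rot: [-0.002, -0.155, 0.988, -0.005]
contact_force: [0.6, -14.1, -0.4]
gripper_width: 0.088
grasp_force: 58.5
```

>>> {"op": "play_rows", "data": {
  "series": [
    [[-0.0009,0.0028,0.0011,0,0,0,0],[-0.0009,0.0028,0.0011,0,0,0,0],[-0.0009,0.0028,0.001,0,0,0,0],[-0.0009,0.0028,0.0009,0,0,0,0],[-0.0009,0.0028,0.0008,0,0,0,0],[-0.0009,0.0028,0.0007,0,0,0,0],[-0.0009,0.0028,0.0006,0,0,0,0],[-0.0009,0.0028,0.0005,0,0,0,0]]
  ]
}}

```text
time: 22.5
tool_pos: [0.5802, 0.2069, 0.2174]
tool_rot: [-0.002, -0.155, 0.988, -0.005]
contact_force: [-2.4, -15.3, 4.6]
gripper_width: 0.088
grasp_force: 58.7
```

The handle has moved 91 mm in and 79 mm up, which puts the lid near 0.97 rad. I'll open partly, so the outer finger clears the lid, and retreat straight up.

>>> {"op": "play_rows", "data": {
  "series": [
    [[0.0009,-0.003,0,0,0,0,0.1],[0,0,0,0,0,0,0.3],[0,0,0,0,0,0,0.35],[0,0,0,0,0,0,0.35],[0,0,0,0,0,0,0.35]]
  ]
}}

```text
time: 23.0
tool_pos: [0.5812, 0.2087, 0.2171]
tool_rot: [-0.0, -0.156, 0.988, 0.0]
contact_force: [0.1, 0.1, 0.2]
gripper_width: 0.349
grasp_force: 0.0
```

>>> {"op": "play_rows", "data": {
  "series": [
    [[0,0,0.01,0,0,0,0.35],[0,0,0.015,0,0,0,0.35],[0,0,0.02,0,0,0,0.35],[-0.003,0.01,0.03,0,0,0,0.35],[-0.003,0.01,0.03,0,0,0,0.35],[0,0,0.03,0,0,0,0.35],[0,0,0.03,0,0,0,0.35],[0,0,0,0,0,0,0.35]]
  ]
}}

```text
time: 23.8
tool_pos: [0.5769, 0.229, 0.3909]
tool_rot: [0.006, -0.156, 0.988, 0.001]
contact_force: [0.4, -0.0, 0.4]
gripper_width: 0.35
grasp_force: 0.0
```

Run:
```python
from m import *
s=manip.state();print(s['tool_pos'],s['contact_force'])
d=grab('scene','end.png')
P=brass(d,(205,192,300,260));print(len(P),P.mean(0))
```

```text
[0.57688424 0.22898932 0.39088688] [ 0.41928199 -0.03632638  0.40756217]
167 [241.31736527 224.19161677]
```

View pics/end.png

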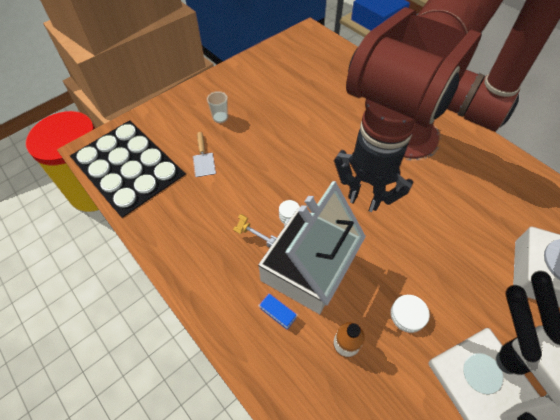

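The lid stands open around (330,240), the bolt lies down with its nut at (241,224), the gripper is clear, and the bystanders are where they were. I'll hand it in.

```bash
python3 -c "
from plant import manip
print(manip.job_done())"
```

```text
the job is handed in; nothing more can be done
None
```

The job is handed in at about 24 s: the nut was loosened about 4.5 rad, the bolt is down at about 1.5 rad, the lid stands open at roughly 0.97 rad by my estimate, the gripper is clear, and the bystanders look unmoved; the hand-in returned no verdict.

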